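# Span check of a counter scale with a pinned check weight

## Robot

A 6-joint arm with a two-finger parallel gripper is mounted at the origin on the work surface. World frame = base frame: x ahead of the robot, y to its left, z up, the work surface at z = 0. Lengths are in mm, angles in rad, forces in N, time in s.
With the tool pointing down it reaches from about 350 to 975 mm from the base axis. Payload 7.1 kg.
Tool frame: the origin (TCP) lies at the very end of the fingers, on their centre line; the grasp point (between the pads) lies 19 mm behind it (ctrl.grasp_offset is the distance from the TCP to the grasp point, in mm); z points along the fingers, y is the line along which they close (so a half turn about z gives the same grasp; the last joint's range is limited). The gripper opens to 88 mm and grips with 3 to 60 N. Pads are 20 mm wide; open, the fingers measure 115 mm over their backs; the gripper's body (75 mm by 178 mm) begins 61 mm behind the grasp point.
Start: joints at [-1.166, 0.423, 1.63, -0, 1.089, -0.019], TCP at [257.032, -569.684, 222.675] pointing down, gripper open.
Joint ranges: [-3, 3], [-0.9, 2.11], [0.09, 2.58], [-1.31, 4.45], [0.11, 2.69], [-2.54, 2.54]. Speed limits (rad/s): [2.39, 2.39, 3.01, 3.14, 3.14, 3.14].

## Interface

Orientations are given as a rotation vector (axis times angle).
In Python, from workcell import ctrl, viewer, ticket, models gives the robot as it stands.
- The arm moves only by the tool play_rows, never from a script. Its arguments are lists of equal length, an entry for each row: "dp": the shift along the world's x, y, z in mm, a list of three; "yaw": the turn about the world's z in degrees. In form: {"dp": [[tx, ty, tz], ...], "yaw": [yaw, ...]}. A call has 1 to 8 rows; each row shifts and turns the commanded pose from where the row before left it; what a row does not reach is not made up. A row lasts 1/12 s, in which the tool goes at most 41.7 mm and 7.16 degrees, less where a joint would pass 70% of its speed; a pose out of reach is approached as far as the arm can. A call is refused whole if a number of a shift passes 41.7 or a number of a turn 7.16, either way. A call with a gripper value outside its range is refused whole. "gripper" is the closure, from 0 (fully open) to 1 (shut), set as the call begins (left out, the last holds). The fingers move at their own pace and stop on an object; the grip force is fixed at half the most. Time passes only in rows, so rows that do not move let the fingers close. It gives the time, the measured TCP pose, the force, the opening and the grip force at its end, in the units of the state.
- ctrl.get_obs(): the state, without advancing time (a new reading comes with each control period).
- viewer.get_image(name): name is "side" or "top"; returns a dict with "pixels" (400x640x3 uint8, red, green, blue), "range_z" (400x640 float32, mm along the optical axis (not along the pixel's ray), 0 where there is no reading), "fx", "fy", "cx", "cy" (pixels), "T" (4x4, takes a point from camera to world coordinates). Camera axes: x right, y up, looking along -z (the intrinsics and any distortion apply to the point x, -y, -z); pixel columns grow to the right and rows downward; lengths in mm; the calibration is good to about 2 mm. A picture is of the moment at which its call begins.
- ticket.close_job(): hands the job in; it is judged then, once.
Trained networks look in a picture, given as the dict that the camera call returned (one of the last four; its "shot" number tells which), for a name from the list of things; names that differ only in an ending like _2 or _b are one class to them, and where a whole thing is asked for, a point or a joint stands for the part that bears it (a point fixed in the world has none). Each returns a list of dicts, best first, with "conf" (0 to 1); they miss things now and then, are a little off and sometimes report something else, mostly with a low value. They report only what shows in the picture. A call takes as long as a camera call. They do not tell look-alikes from the thing itself.
- models.look_for(picture, name): "bbox" ([centre column, centre row, width, height] in pixels, round what is visible of it).
- models.landmark_of(picture, name): "location" ([column, row] in pixels: a listed point, or the origin of a listed thing).
The state is a dict: "t": time; "qpos": joint angles; "qvel": joint speeds; "joint_torque": joint torques, N m; "ee_pos": TCP position; "orientation": TCP orientation; "ft_force": force on the tool from outside, world axes, zero at the start; "moment": the same for the moment, N m; "width": finger opening in mm; "grasp_force": force on a finger pad.
Only numpy, scipy, OpenCV 4.12 (cv2) and the standard library are available. Lean on these libraries where they do the work, as an engineer would, in place of code of your own. Each camera call takes 0.05 s, during which the arm holds its last target. There are 200 camera calls.

## Task

Calibrate the counter scale: take the largest of the three brass knob weights out of its rack and stand it on the scale's bare load plate, with its locating pin fully home in the plate's blind hole so that the weight sits flat on the plate, then let go of it. Feel for the hole gently by sliding the pin tip over the plate: never load the plate with more than 2 kg. Once the weight is seated and free, press the round key on the scale's front ledge fully down and release it, leaving the other things undisturbed.

Things in the scene. Friction and masses are not known exactly. Their poses are not given: they have to be found in the camera images.
- weight_500: Largest brass knob weight, 500 g: disc 44 mm in diameter, 30 mm high; on it an upright cylindrical knob, 24 mm in diameter, 28 mm high, to grip (top 58 mm above the origin); below it a central pin, 12 mm in diameter, 14 mm long, tip chamfered 2 mm. Origin: centre of the disc's underside, where the pin begins; z up. Starts upright in any of the three rack places, disc on the rack.
- weight_200: Middle brass weight, same shape: disc 32 mm in diameter, 26 mm high, knob 18 mm in diameter, 22 mm high, the same pin. In another rack place; to be left alone. Origin: centre of the disc's underside, z up.
- weight_100: Smallest brass weight, same shape: disc 26 mm in diameter, 20 mm high, knob 14 mm in diameter, 18 mm high, the same pin. In another rack place; to be left alone. Origin: centre of the disc's underside, z up.
- rack: Fixed wooden rack block 70 x 200 x 30 mm (x, y, z) with three loose-fitting holes 20 mm deep in a row along its y axis, 70 mm apart, the middle one at its centre. Origin: centre of its underside; the weights' discs rest on its top, 30 mm up.
- scale: Fixed counter scale without its pan: white housing 320 x 300 mm (x, y), 89 mm high, with a low front ledge (x from -170 to -70 mm, 52 mm high) that bears flat grey keys (mere look) and one round raised key. Origin: centre of the footprint at table height, x from front to back.
- plate_centre (a point): Centre of the 140 x 140 mm opening in the scale's top (40 mm behind the scale's origin), at the load plate's top, 85 mm above the table; axes as the scale's; the rim around is 4 mm higher. The plain plate in it has one unmarked blind hole, 15 mm in diameter, 18 mm deep, 1 mm chamfer, up to 10 mm from this point along the scale's x and y each: it differs from scale to scale and is not measured.
- load_plate (a joint): How far the load plate is pressed down on its load cell, m: 0 unloaded; it starts to give at about 0.5 N and sinks about 1 mm per 4 N (the 500 g weight alone: about 1.2 mm; 2 kg: 5 mm, the most allowed; hard stop at 7 mm).
- key_top (a point): Top centre of the only round key, white, 28 mm in diameter, raised in a black collar at the left (+y) end of the scale's front ledge; it is pressed straight down.
- key (a joint): How far the key is pressed, m: 0 up, 0.006 fully down, which takes 5 N; springs back. Counts as pressed beyond 0.004.
- label_roll: Upright paper label roll, 70 mm in diameter, 40 mm high, loose bystander. Origin: centre of its underside.
- tub: Small white open plastic tub, 70 mm in diameter at the rim, 60 mm high, loose bystander. Origin: centre of its underside.
Mind the look-alikes: they are no part of the job. What is shaped like the weight_500 but red or white is not meant.

How it is judged (in metres and radians):
On the way, in this order (a step that is already met when the one before it is completed fails the run):
1. the large weight stands flat on the load plate, pin home in the hole, and is let go (z of weight_500 in the frame of plate_centre below 0.002 m and horizontal distance between weight_500 and plate_centre below 0.025 m and angle between weight_500's own z axis and vertical below 0.06 rad and contact force between the fingers and weight_500 below 0.2 N), for 0.3 s.
2. with the weight seated and free, the round key is pressed (value of joint key above 0.004 m and z of weight_500 in the frame of plate_centre below 0.002 m and angle between weight_500's own z axis and vertical below 0.06 rad and contact force between the fingers and weight_500 below 0.2 N), for 0.05 s.
At the end, for the whole second after the job is handed in: The large weight stands at rest and upright (within 0.06 rad) on the load plate with its pin in the hole (underside within 2 mm of the unloaded plate's height or lower by its own sinking, axis within 25 mm of the opening's centre), and the round key is up again (under 2 mm) (z of weight_500 in the frame of plate_centre between -0.006 and 0.002 m and horizontal distance between weight_500 and plate_centre below 0.025 m and angle between weight_500's own z axis and vertical below 0.06 rad and linear speed of weight_500 below 0.01 m/s and value of joint key below 0.002 m); the robot touches nothing.
It fails at once if the load plate is loaded with more than 2 kg (pressed beyond 5 mm) (value of joint load_plate above 0.005 m).
It fails at once if another weight is shifted by more than 20 mm (distance of any of weight_200, weight_100 from where it was at the start of the episode above 0.02 m).
It fails at once if the label roll or the tub is shifted by more than 30 mm (distance of any of label_roll, tub from where it was at the start of the episode above 0.03 m).
It also fails if it takes over 64 s, if anything falls off the work surface, if the arm or the gripper's body presses on something with over 40 N, if the wrist force passes 120 N, or if a joint passes its speed limit or range.

## Working session

There is one attempt and no reset: what is moved stays moved. The work goes in short steps, Python scripts to look and compute and a tool call to move; the robot and the scene stay as the last step left them, time stands still between calls to the robot, and variables do not carry over. Pictures are saved under pics/ and viewed, at most 10 in all, crops included, and the job is handed in when it is done.

Besides the shell and the picture viewer there is one more tool, called after ">>>" by a JSON object that holds its "api" and its "payload". play_rows: Moves the arm, as the interface text tells. Its arguments: {"type":"object","properties":{"dp":{"type":"array"},"yaw":{"type":"array"},"gripper":{"type":"number"}},"required":["dp","yaw"]}

```bash
mkdir -p pics; cat > h.py <<'E'
import numpy as np, cv2
from workcell import ctrl, viewer, ticket, models
def world(im,u,v,d=None):
    u0,v0=int(round(u)),int(round(v))
    if d is None:
        p=im["range_z"][max(v0-1,0):v0+2,max(u0-1,0):u0+2]; p=p[p>0]; d=np.median(p) if p.size else 0
    c=np.array([(u-im["cx"])/im["fx"]*d,-(v-im["cy"])/im["fy"]*d,-d,1])
    return (im["T"]@c)[:3]
def at_z(im,u,v,z):
    a=world(im,u,v,1.);o=im["T"][:3,3];r=a-o
    return o+r*(z-o[2])/r[2]
def save(im,n,box=None,s=1):
    p=im["pixels"]
    if box: p=p[box[1]:box[3],box[0]:box[2]]
    p=cv2.resize(p,None,fx=s,fy=s,interpolation=cv2.INTER_CUBIC)
    cv2.imwrite("pics/"+n+".png",p[...,::-1])
E
python3 - <<'E'
from h import *
for n in ["top","side"]:
    im=viewer.get_image(n); save(im,n+"0")
    print(n,[k for k in im],im["fx"],im["T"].round(2).tolist())
    for t in ["weight_500","weight_200","weight_100","rack","scale","plate_centre","key_top","label_roll","tub"]:
        L=models.landmark_of(im,t)[:4]
        print(t,[(np.round(l["location"],1).tolist(),round(l["conf"],2),world(im,*l["location"]).round(0).tolist()) for l in L])
    print([(np.round(l["bbox"],0).tolist(),round(l["conf"],2)) for l in models.look_for(im,"weight_500")])
print(ctrl.get_obs(),ctrl.grasp_offset)
E
```

```text
top ['pixels', 'range_z', 'fx', 'fy', 'cx', 'cy', 'T', 'shot'] 376.3556063933219 [[-0.1, 0.97, -0.24, 342.69], [-0.99, -0.1, 0.03, 159.41], [0.0, 0.24, 0.97, 867.49], [0.0, 0.0, 0.0, 1.0]]
weight_500 [([236.5, 293.3], 0.91, [363.0, 321.0, 69.0]), ([177.1, 258.2], 0.88, [452.0, 450.0, 45.0]), ([392.1, 241.2], 0.69, [436.0, -14.0, 76.0]), ([217.6, 252.3], 0.68, [453.0, 358.0, 61.0])]
weight_200 [([236.5, 293.3], 0.91, [363.0, 321.0, 69.0]), ([177.1, 258.2], 0.88, [452.0, 450.0, 45.0]), ([392.1, 241.2], 0.69, [436.0, -14.0, 76.0]), ([217.6, 252.3], 0.68, [453.0, 358.0, 61.0])]
weight_100 [([236.5, 293.3], 0.91, [363.0, 321.0, 69.0]), ([177.1, 258.2], 0.88, [452.0, 450.0, 45.0]), ([392.1, 241.2], 0.69, [436.0, -14.0, 76.0]), ([217.6, 252.3], 0.68, [453.0, 358.0, 61.0])]
rack [([248.2, 248.7], 0.82, [454.0, 293.0, 58.0])]
scale [([402.6, 187.3], 0.7, [548.0, -52.0, 85.0])]
plate_centre []
key_top [([392.8, 240.7], 0.6, [437.0, -15.0, 76.0]), ([218.1, 255.5], 0.35, [446.0, 357.0, 61.0])]
label_roll [([279.2, 159.4], 0.96, [672.0, 214.0, 0.0])]
tub [([232.9, 157.0], 0.91, [688.0, 324.0, 6.0
[... 1551 characters left out ...]
0.56)]
{'t': 1.1, 'qpos': array([-1.16601131e+00,  4.23107376e-01,  1.62987243e+00,  2.65117152e-06,
        1.08859949e+00, -1.90341652e-02]), 'qvel': array([ 0.00031262,  0.00031804, -0.00185648,  0.00194003,  0.00114047,
       -0.00021784]), 'joint_torque': array([ 2.82812005e-03, -5.44576156e+01, -2.74045193e+01,  6.46419916e-02,
        1.67448563e-02, -1.02028824e-05]), 'ee_pos': array([ 257.03256985, -569.70095196,  222.68130443]), 'orientation': array([3.07130659e+00, 6.60757707e-01, 7.64158349e-06]), 'ft_force': array([-0.16133799, -0.84496459, -0.10311736]), 'moment': array([ 0.04318006,  0.00863614, -0.04380757]), 'grasp_force': 0.0, 'width': 88.11911087626504} 18.700000000000003
```

View images.

View pics/top0.png

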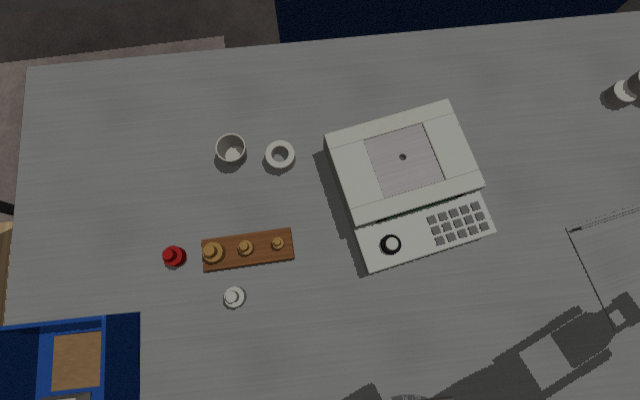

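View pics/side0.png

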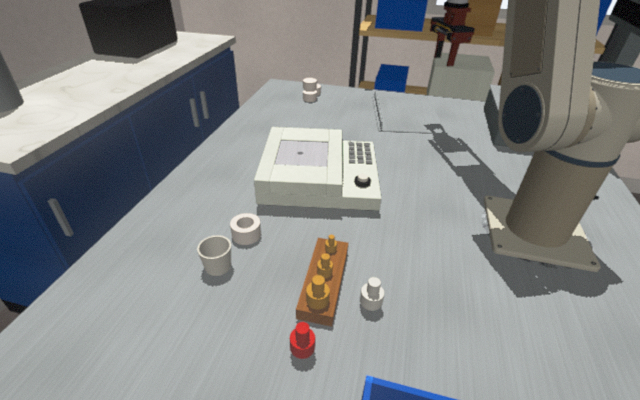

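Candidates: brass 500 in rack at top (212,252), red look-alike (174,256), white look-alike (234,297), smaller brass weights (246,247) and (278,243). I choose the brass one at (212,252), side view (318,293). The plate shows a dark spot at top (403,157), likely the hole.

```bash
python3 - <<'E'
from h import *
for n,box,hb,kb in [("top",(160,215,300,300),(385,140,420,172),(370,225,415,260)),("side",(290,225,400,335),(280,135,325,170),(350,165,375,195))]:
    im=viewer.get_image(n); 
    R=im["range_z"].astype(float); v,u=np.mgrid[0:400,0:640]
    c=np.stack([(u-im["cx"])/im["fx"]*R,-(v-im["cy"])/im["fy"]*R,-R,np.ones_like(R)],-1)
    W=(c@im["T"].T)[...,:3]; ok=R>0; P=im["pixels"].astype(int)
    def rep(m,s): 
        q=W[m&ok]; print(n,s,len(q),q.mean(0).round(1) if len(q) else 0,(q.min(0).round(1),q.max(0).round(1)) if len(q) else 0)
    hb_=lambda b:(u>=b[0])&(u<b[2])&(v>=b[1])&(v<b[3])
    near=(abs(W[...,0]-450)<30)&(abs(W[...,1]-365)<40)
    rep(near&(W[...,2]>82),"knobtop"); rep(near&(W[...,2]>52)&(W[...,2]<64),"disctop")
    m=hb_(hb); pl=np.median(W[m&ok],0); print("plate med",pl.round(1))
    g=P.sum(-1); dark=m&(g<np.median(g[m])*0.7)
    rep(dark,"dark"); uu,vv=u[dark].mean(),v[dark].mean(); print(uu,vv,at_z(im,uu,vv,85).round(1)); print(g[int(vv)-5:int(vv)+6,int(uu)-6:int(uu)+7])
    print(W[int(vv)-5:int(vv)+6,int(uu)-6:int(uu)+7,2].round(0))
    b=hb_(kb); white=b&(W[...,2]>60)&(W[...,2]<90); rep(white,"key")
    rep(b&(g>450)&(W[...,2]>57),"keywhite"); print("ledge",np.median(W[b&ok,2]))
    # rim mask
    top=(abs(W[...,2]-89)<2.2)&(W[...,0]>430)&(W[...,1]<120)&(W[...,1]>-260)
    q=W[top][:,:2].astype(np.float32); print("rimrect",cv2.minAreaRect(q))
    save(im,n+"1",box,4)
a=cv2.imread("pics/top1.png");print(a.shape)
E
```

```text
top knobtop 107 [456.2 368.8  88.5] (array([445.4, 358. ,  82.3]), array([467.9, 381.1,  92.7]))
top disctop 198 [454.1 365.1  60.3] (array([435.6, 348.2,  52.3]), array([478.8, 391.2,  63.8]))
plate med [621.6 -62.8  85.9]
top dark 33 [622.4 -65.7  73.2] (array([612.2, -70.5,  64.3]), array([626.6, -59.8,  86.5]))
402.24242424242425 156.57575757575756 [618.3 -62.4  85. ]
[[402 400 402 401 395 395 388 391 389 392 390 391 391]
 [395 392 392 387 386 390 390 384 392 393 395 394 398]
 [387 391 385 390 372 332 324 328 377 396 399 394 393]
 [390 390 393 375 283 216 196 210 282 356 391 393 396]
 [391 396 398 287 170 147 139 129 157 254 368 390 393]
 [399 397 390 232 168 168 154 133 139 156 334 397 394]
 [393 393 390 273 207 203 197 166 132 121 349 399 399]
 [394 389 390 353 231 210 213 201 135 173 389 402 408]
 [395 396 400 393 343 244 216 206 204 324 402 405 402]
 [399 400 404 401 395 360 335 339 358 392 401 402 400]
 [402 399 399 404 402 401 394 391 398 398 398 398 395]]
[[87. 87. 87. 88. 85. 83. 85. 85. 87. 85. 86. 83. 86.]
 [85. 87. 84. 87. 85. 86. 87. 84. 86. 87. 89. 83. 87.]
 [87. 85.
[... 1933 characters left out ...]
 83. 84. 83. 84. 85. 85. 84.]
 [85. 83. 84. 84. 83. 85. 83. 84. 83. 82. 83. 85. 85.]
 [84. 83. 83. 84. 82. 82. 78. 80. 77. 80. 83. 84. 83.]
 [85. 85. 85. 86. 84. 83. 76. 76. 76. 84. 85. 84. 84.]
 [82. 83. 83. 84. 84. 83. 84. 83. 84. 84. 84. 84. 85.]
 [84. 83. 84. 84. 84. 82. 83. 83. 85. 84. 84. 83. 84.]
 [84. 85. 85. 84. 85. 84. 83. 84. 85. 84. 83. 84. 85.]]
side key 140 [431.3  -2.7  67.3] (array([410.6, -26.4,  60. ]), array([452.3,  12.9,  75.2]))
side keywhite 50 [431.7  -8.5  72.2] (array([410.6, -26.4,  61.3]), array([444.9,   6.2,  75.2]))
ledge 51.47712678834091
rimrect ((1063.05810546875, -16.000381469726562), (1157.818115234375, 318.37298583984375), 5.205053806304932)
(340, 560, 3)
```

View pics/side1.png

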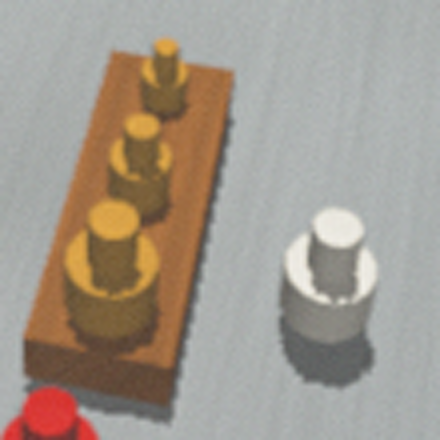

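The crop confirms it: the brass weight at the near end of the rack has the largest disc, and the red and white ones stand on the table. The knob is at about (456, 370, 88) and the hole at about (619, -61, 85).

>>> {"api": "play_rows", "payload": {"dp": [[19, 34, 0], [19, 34, 0], [19, 34, 0], [19, 34, 0], [19, 34, 0], [19, 34, 0], [19, 34, 0], [19, 34, 0]], "yaw": [3, 3, 3, 3, 3, 3, 3, 3], "gripper": 0.35}}

```text
t: 1.87
ee_pos: [409.6, -296.0, 222.9]
orientation: [2.865, 1.288, 0.0]
ft_force: [0.2, -0.2, 0.7]
width: 57.1
grasp_force: 0.0
```

>>> {"api": "play_rows", "payload": {"dp": [[19, 34, 0], [19, 34, 0], [19, 34, 0], [19, 34, 0], [19, 34, 0], [19, 34, 0], [-5, 39, 0], [-5, 39, 0]], "yaw": [3, 3, 3, 3, 3, 3, 3, 3]}}

```text
t: 2.53
ee_pos: [513.9, -13.9, 222.7]
orientation: [2.534, 1.856, 0.001]
ft_force: [0.8, -0.3, 0.1]
width: 57.1
grasp_force: 0.0
```

>>> {"api": "play_rows", "payload": {"dp": [[-5, 39, -5], [-5, 39, -5], [-5, 39, -5], [-5, 39, -5], [-5, 39, -5], [-5, 39, -5], [-5, 39, -5], [-5, 39, -5]], "yaw": [3, 3, 3, 3, 3, 3, 0, 0]}}

```text
t: 3.2
ee_pos: [472.5, 298.3, 182.6]
orientation: [2.215, 2.227, 0.001]
ft_force: [0.3, -0.2, -0.0]
width: 57.0
grasp_force: 0.0
```

>>> {"api": "play_rows", "payload": {"dp": [[-8, 36, -12], [-8, 36, -12], [0, 0, -40], [0, 0, -10], [0, 0, 0]], "yaw": [0, 0, 0, 0, 0]}}

```text
t: 3.62
ee_pos: [454.6, 366.7, 105.6]
orientation: [-2.214, -2.227, 0.012]
ft_force: [-0.3, -0.8, -0.4]
width: 57.3
grasp_force: 0.0
```

```bash
python3 - <<'E'
from h import *
im=viewer.get_image("side"); save(im,"s2",(270,220,390,340),4)
print(ctrl.get_obs()["ee_pos"])
E
```

```text
[456.00465386 366.98525432 107.52137171]
```

View pics/s2.png

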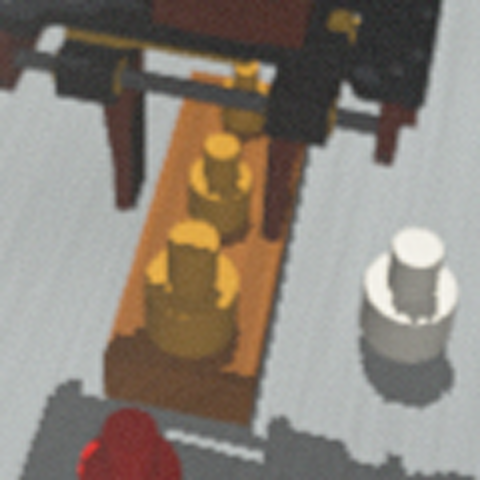

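```bash
python3 - <<'E'
from h import *
im=viewer.get_image("side")
Ti=np.linalg.inv(im["T"])
for p in ([456,367,107.5],[456,370,88],[456,370,60],[485,367,107.5],[427,367,107.5]):
    c=Ti@np.array(p+[1]); u=im["cx"]+im["fx"]*c[0]/-c[2]; v=im["cy"]-im["fy"]*c[1]/-c[2]; print(p,((u-270)*4).round(),((v-220)*4).round())
E
```

```text
[456, 367, 107.5] 199.0 200.0
[456, 370, 88] 196.0 235.0
[456, 370, 60] 194.0 275.0
[485, 367, 107.5] 136.0 187.0
[427, 367, 107.5] 263.0 214.0
```

Fingers straddle the knob (knob top at crop (195,235), matching its projection). Descend and grip.

>>> {"api": "play_rows", "payload": {"dp": [[0, 3, -15], [0, 0, -15], [0, 0, -14], [0, 0, 0]], "yaw": [0, 0, 0, 0]}}

```text
t: 4.05
ee_pos: [457.3, 369.9, 64.6]
orientation: [-2.218, -2.225, 0.002]
ft_force: [0.1, -1.2, 1.1]
width: 57.1
grasp_force: 0.0
```

>>> {"api": "play_rows", "payload": {"dp": [[0, 0, 0], [0, 0, 0], [0, 0, 0], [0, 0, 0], [0, 0, 0], [0, 0, 0]], "yaw": [0, 0, 0, 0, 0, 0], "gripper": 1}}

```text
t: 4.55
ee_pos: [457.2, 371.5, 65.3]
orientation: [2.216, 2.227, 0.001]
ft_force: [0.1, -0.7, 4.5]
width: 24.0
grasp_force: 30.0
```

>>> {"api": "play_rows", "payload": {"dp": [[0, 0, 6], [0, 0, 10], [0, 0, 20], [0, 0, 30], [0, 0, 30], [0, 0, 20], [5, -13, 0], [10, -26, 0]], "yaw": [0, 0, 0, 0, 0, 0, 0, 0]}}

```text
t: 5.22
ee_pos: [472.2, 333.9, 182.3]
orientation: [2.213, 2.23, 0.006]
ft_force: [0.6, -1.2, -4.7]
width: 23.6
grasp_force: 30.0
```

>>> {"api": "play_rows", "payload": {"dp": [[14, -37, 0], [14, -37, 0], [14, -37, 0], [14, -37, 0], [14, -37, 0], [14, -37, 0], [14, -37, 0], [14, -37, 0]], "yaw": [0, 0, 0, 0, 0, 0, 0, 0]}}

```text
t: 5.88
ee_pos: [583.2, 33.7, 179.8]
orientation: [-2.215, -2.226, 0.003]
ft_force: [0.1, -0.2, -4.8]
width: 23.8
grasp_force: 30.0
```

>>> {"api": "play_rows", "payload": {"dp": [[14, -37, 0], [10, -28, 0], [7, -18, 0], [4, -10, 0], [0, 0, 0], [0, 0, 0]], "yaw": [0, 0, 0, 0, 0, 0]}}

```text
t: 6.38
ee_pos: [618.0, -56.7, 179.9]
orientation: [-2.216, -2.224, 0.001]
ft_force: [-1.1, 0.1, -5.2]
width: 23.1
grasp_force: 30.0
```

```bash
python3 - <<'E'
from h import *
im=viewer.get_image("side"); save(im,"s3",(240,90,390,220),4)
t=viewer.get_image("top"); save(t,"t3",(340,80,480,220),4)
for _ in range(4):
    o=ctrl.get_obs(); print(o["ee_pos"],o["ft_force"],o["width"],o["t"])
    viewer.get_image("side")
E
```

```text
[618.1065182  -55.53307597 180.20420073] [-0.16024914  0.61393073 -5.14425671] 23.812588076746156 6.4833
[618.29326953 -55.34667475 180.39489998] [ 0.722359    0.20011878 -5.18698864] 23.50784965458911 6.5333
[618.48772432 -55.29789424 180.55544455] [ 0.05165603 -0.7053867  -5.05320424] 23.295949184890436 6.5833
[618.65557581 -55.43355629 180.65175494] [ 0.96727867 -0.26249602 -5.36003896] 23.448538130328647 6.6333
```

View pics/s3.png

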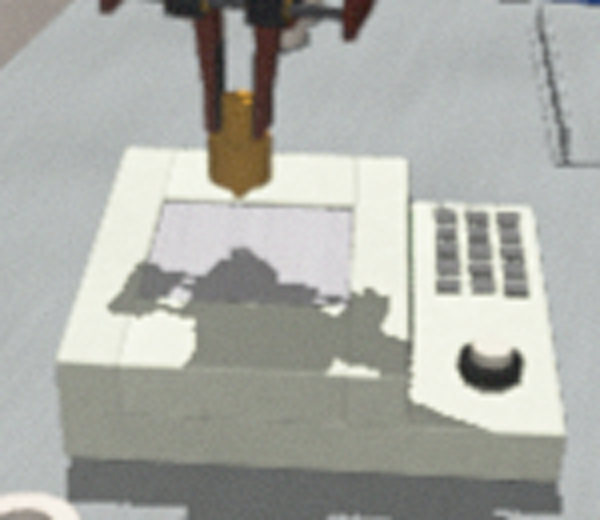

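```bash
python3 - <<'E'
from h import *
im=viewer.get_image("side")
Ti=np.linalg.inv(im["T"])
e=ctrl.get_obs()["ee_pos"]; print(e)
def pr(p):
    c=Ti@np.append(p,1); return (im["cx"]+im["fx"]*c[0]/-c[2]).round(1),(im["cy"]-im["fy"]*c[1]/-c[2]).round(1)
for dz in (34,48): print(pr(e-[0,0,dz]))
P=im["pixels"].astype(int); 
m=(P[...,0]-P[...,2]>45)&(P[...,0]-P[...,1]>15)
m[:90]=0;m[220:]=0;m[:,:280]=0;m[:,320:]=0
for v in range(110,142):
    r=np.where(m[v])[0]; 
    if len(r): print(v,r.min(),r.max(),r.mean(), end=" | ")
th=np.linspace(0,2*np.pi,60)
for r,dz in((22,34),(6,36),(6,46),(4,48)):
    q=np.array([pr(e+[r*np.cos(a),r*np.sin(a),-dz]) for a in th]); print("model",r,dz,q.min(0),q.max(0))
E
```

```text
[618.86375529 -55.73763316 180.75304122]
(np.float64(299.2), np.float64(133.0))
(np.float64(299.2), np.float64(137.7))
112 299 300 299.5 | 113 296 303 299.5 | 114 296 302 299.0 | 115 295 302 298.5 | 116 296 302 299.0 | 117 295 302 298.5 | 118 295 302 298.5 | 119 296 302 299.0 | 120 295 302 298.5 | 121 295 302 298.5 | 122 295 302 298.5 | 123 292 306 297.75 | 124 292 306 298.64285714285717 | 125 292 306 299.0 | 126 292 306 299.0 | 127 293 306 299.5 | 128 292 306 299.0 | 129 292 306 299.0 | 130 292 306 299.0 | 131 292 306 299.0 | 132 293 306 299.5 | 133 293 306 299.5 | 134 293 305 299.0 | 135 294 305 299.5 | 136 296 303 299.5 | 137 297 301 299.0 | 138 299 300 299.5 | model 22 34 [291.  129.3] [307.4 136.8]
model 6 36 [297.  132.6] [301.5 134.7]
model 6 46 [297. 136.] [301.5 138. ]
model 4 48 [297.8 137. ] [300.7 138.4]
```

Weight held straight and centred under the TCP (pin tip at side pixel (299,138), as the model predicts). Move over the hole and lower.

>>> {"api": "play_rows", "payload": {"dp": [[0, -5, -12], [0, 0, -12], [0, 0, -10], [0, 0, -5], [0, 0, 0], [0, 0, 0]], "yaw": [0, 0, 0, 0, 0, 0]}}

```text
t: 7.23
ee_pos: [618.7, -61.7, 140.8]
orientation: [-2.215, -2.226, 0.001]
ft_force: [0.5, 1.1, -4.0]
width: 23.4
grasp_force: 30.0
```

>>> {"api": "play_rows", "payload": {"dp": [[0, 0, -2], [0, 0, -2], [0, 0, -1], [0, 0, 0], [0, 0, 0]], "yaw": [0, 0, 0, 0, 0]}}

```text
t: 7.65
ee_pos: [619.1, -61.7, 136.9]
orientation: [2.216, 2.227, 0.0]
ft_force: [0.0, 0.2, -4.9]
width: 23.4
grasp_force: 30.0
```

>>> {"api": "play_rows", "payload": {"dp": [[0, 0, -2], [0, 0, -1], [0, 0, -1], [0, 0, 0], [0, 0, 0]], "yaw": [0, 0, 0, 0, 0]}}

```text
t: 8.07
ee_pos: [619.0, -61.7, 132.6]
orientation: [-2.216, -2.227, 0.0]
ft_force: [0.0, 0.5, -6.0]
width: 23.8
grasp_force: 30.0
```

>>> {"api": "play_rows", "payload": {"dp": [[0, 0, -1], [0, 0, -0.5], [0, 0, 0], [0, 0, 0]], "yaw": [0, 0, 0, 0]}}

```text
t: 8.4
ee_pos: [619.0, -61.7, 131.1]
orientation: [-2.216, -2.227, 0.0]
ft_force: [0.2, 0.7, -4.9]
width: 23.2
grasp_force: 30.0
```

>>> {"api": "play_rows", "payload": {"dp": [[0, 0, -1], [0, 0, -1], [0, 0, 0], [0, 0, 0]], "yaw": [0, 0, 0, 0]}}

```text
t: 8.73
ee_pos: [618.9, -61.7, 129.1]
orientation: [-2.216, -2.227, 0.0]
ft_force: [0.3, -0.6, -4.9]
width: 23.2
grasp_force: 30.0
```

>>> {"api": "play_rows", "payload": {"dp": [[0, 0, -1], [0, 0, -0.5], [0, 0, 0], [0, 0, 0]], "yaw": [0, 0, 0, 0]}}

```text
t: 9.07
ee_pos: [619.0, -61.7, 127.6]
orientation: [-2.216, -2.227, 0.0]
ft_force: [0.6, -0.3, -5.2]
width: 23.3
grasp_force: 30.0
```

The pin is entering with no contact force; continue down.

>>> {"api": "play_rows", "payload": {"dp": [[0, 0, -1], [0, 0, -1], [0, 0, -1], [0, 0, 0], [0, 0, 0]], "yaw": [0, 0, 0, 0, 0]}}

```text
t: 9.48
ee_pos: [618.9, -61.7, 124.5]
orientation: [-2.216, -2.227, 0.0]
ft_force: [-1.0, -0.0, -5.0]
width: 23.4
grasp_force: 30.0
```

>>> {"api": "play_rows", "payload": {"dp": [[0, 0, -1], [0, 0, -1], [0, 0, -1], [0, 0, 0], [0, 0, 0]], "yaw": [0, 0, 0, 0, 0]}}

```text
t: 9.9
ee_pos: [619.0, -61.7, 121.6]
orientation: [-2.216, -2.227, 0.0]
ft_force: [0.6, -0.8, -5.1]
width: 23.1
grasp_force: 30.0
```

>>> {"api": "play_rows", "payload": {"dp": [[0, 0, -1], [0, 0, -0.5], [0, 0, 0], [0, 0, 0]], "yaw": [0, 0, 0, 0]}}

```text
t: 10.23
ee_pos: [619.1, -61.7, 120.3]
orientation: [2.216, 2.227, 0.0]
ft_force: [0.4, -0.5, -5.0]
width: 23.4
grasp_force: 30.0
```

>>> {"api": "play_rows", "payload": {"dp": [[0, 0, -0.5], [0, 0, -0.5], [0, 0, 0], [0, 0, 0]], "yaw": [0, 0, 0, 0]}}

```text
t: 10.57
ee_pos: [619.1, -61.7, 119.4]
orientation: [2.216, 2.227, 0.0]
ft_force: [-1.0, 0.1, -0.1]
width: 23.3
grasp_force: 30.0
```

>>> {"api": "play_rows", "payload": {"dp": [[0, 0, -0.5], [0, 0, -0.5], [0, 0, 0], [0, 0, 0]], "yaw": [0, 0, 0, 0]}}

```text
t: 10.9
ee_pos: [619.1, -61.7, 118.5]
orientation: [2.216, 2.227, 0.0]
ft_force: [-2.1, -0.4, 4.2]
width: 23.6
grasp_force: 30.0
```

Seated: the plate now carries the weight plus about 4 N. Ease off 1 mm and release.

>>> {"api": "play_rows", "payload": {"dp": [[0, 0, 0.9], [0, 0, 0]], "yaw": [0, 0]}}

```text
t: 11.07
ee_pos: [619.1, -61.7, 119.2]
orientation: [2.216, 2.227, 0.0]
ft_force: [-1.6, 0.1, 0.2]
width: 23.4
grasp_force: 30.0
```

>>> {"api": "play_rows", "payload": {"dp": [[0, 0, 0], [0, 0, 0], [0, 0, 0], [0, 0, 0], [0, 0, 0], [0, 0, 0], [0, 0, 0], [0, 0, 0]], "yaw": [0, 0, 0, 0, 0, 0, 0, 0], "gripper": 0.35}}

```text
t: 11.73
ee_pos: [619.0, -61.7, 119.1]
orientation: [2.216, 2.227, 0.0]
ft_force: [0.3, -0.5, -0.1]
width: 57.3
grasp_force: 0.0
```

>>> {"api": "play_rows", "payload": {"dp": [[0, 0, 5], [0, 0, 10], [0, 0, 20], [0, 0, 30], [-20, 5, 20], [-35, 10, 0], [-35, 10, 0], [-35, 10, 0]], "yaw": [0, 0, 0, 0, 0, 0, 0, 0]}}

```text
t: 12.4
ee_pos: [493.1, -26.5, 205.4]
orientation: [2.215, 2.225, 0.002]
ft_force: [-0.3, -0.3, 0.1]
width: 57.2
grasp_force: 0.0
```

```bash
python3 - <<'E'
from h import *
im=viewer.get_image("side"); save(im,"s4",(240,90,390,220),4)
R=im["range_z"].astype(float); v,u=np.mgrid[0:400,0:640]
c=np.stack([(u-im["cx"])/im["fx"]*R,-(v-im["cy"])/im["fy"]*R,-R,np.ones_like(R)],-1)
W=(c@im["T"].T)[...,:3]; P=im["pixels"].astype(int)
b=(u>340)&(u<385)&(v>160)&(v<200)
col=(P.max(-1)>150)&(W[...,2]>62)&b
q=W[col]; print("key",len(q),q.mean(0),q.min(0),q.max(0), u[col].mean(),v[col].mean(), at_z(im,u[col].mean(),v[col].mean(),73))
m=(P[...,0]-P[...,2]>45)&(P[...,0]-P[...,1]>15)&(abs(W[...,0]-619)<40)&(abs(W[...,1]+60)<40)
q=W[m]; print("weight",len(q),q.min(0),q.max(0),np.percentile(q[:,2],[5,50,95]),np.median(q,0))
for t in ["key_top"]:
    print([(l["location"],l["conf"],at_z(im,*l["location"],73)) for l in models.landmark_of(im,t)[:2]])
print(ctrl.get_obs()["ee_pos"])
E
```

```text
key 93 [445.59839695  63.15878658 121.74112167] [363.76409729 -58.97573724  62.18151022] [497.75148445 802.9422248  601.08296166] 355.39784946236557 174.06451612903226 [452.78196373 -12.94319154  73.        ]
weight 256 [597.18471038 -77.81590272  83.8553615 ] [637.23239961 -36.09957325 142.17494072] [ 89.19039001 112.53055257 140.54457395] [614.9276037  -49.06144023 112.53055257]
[([364.3, 171.4], 0.65, array([432.23587043, -32.45158768,  73.        ]))]
[488.51067559 -25.58494305 204.30221431]
```

View pics/s4.png

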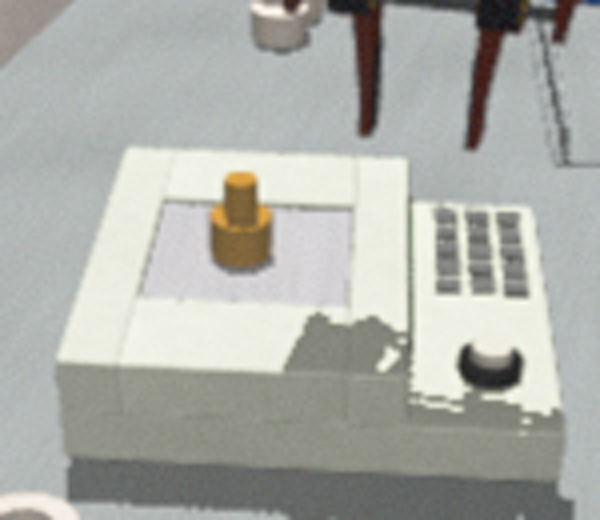

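Weight stands upright and flat in the plate (crop (240,235)), knob top at 142 mm. The key cap is at crop (491,350), about (432, -10, 73).

>>> {"api": "play_rows", "payload": {"dp": [[-30, 8, -20], [-30, 8, -25], [0, 0, -30], [0, 0, -25], [0, 0, -8], [0, 0, 0], [0, 0, 0]], "yaw": [0, 0, 0, 0, 0, 0, 0], "gripper": 1}}

```text
t: 13.08
ee_pos: [435.2, -10.8, 96.7]
orientation: [2.216, 2.226, 0.001]
ft_force: [0.5, -0.5, 1.1]
width: 14.1
grasp_force: 0.0
```

```bash
python3 - <<'E'
from h import *
im=viewer.get_image("side"); save(im,"s5",(310,120,410,220),5)
print(ctrl.get_obs()["ee_pos"],ctrl.get_obs()["width"])
E
```

```text
[435.5726062  -10.85771118  97.14464233] 9.750119065152349
```

View pics/s5.png

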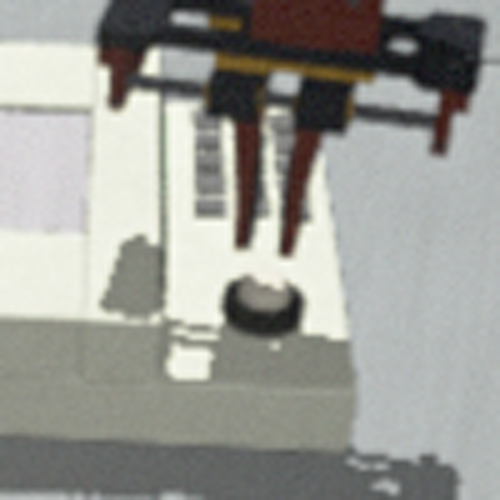

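Closed fingertips (crop (265,252)) hang right above the key (265,288). Press down.

>>> {"api": "play_rows", "payload": {"dp": [[-3, 1, -5], [0, 0, -5], [0, 0, -5], [0, 0, -3], [0, 0, 0], [0, 0, 0]], "yaw": [0, 0, 0, 0, 0, 0]}}

```text
t: 13.63
ee_pos: [430.9, -9.7, 77.9]
orientation: [-2.216, -2.227, 0.001]
ft_force: [-0.6, -0.1, 0.4]
width: 0.5
grasp_force: 0.0
```

>>> {"api": "play_rows", "payload": {"dp": [[0, 0, -2], [0, 0, -2], [0, 0, 0], [0, 0, 0]], "yaw": [0, 0, 0, 0]}}

```text
t: 13.97
ee_pos: [431.3, -9.7, 74.1]
orientation: [2.216, 2.227, 0.0]
ft_force: [0.9, 0.2, 1.8]
width: 0.6
grasp_force: 0.7
```

>>> {"api": "play_rows", "payload": {"dp": [[0, 0, -1], [0, 0, -1], [0, 0, 0], [0, 0, 0]], "yaw": [0, 0, 0, 0]}}

```text
t: 14.3
ee_pos: [431.2, -9.7, 72.1]
orientation: [2.216, 2.227, 0.0]
ft_force: [0.1, 0.5, 2.6]
width: 0.5
grasp_force: 1.3
```

>>> {"api": "play_rows", "payload": {"dp": [[0, 0, -1], [0, 0, -1], [0, 0, 0], [0, 0, 0]], "yaw": [0, 0, 0, 0]}}

```text
t: 14.63
ee_pos: [431.2, -9.7, 70.1]
orientation: [2.216, 2.227, 0.0]
ft_force: [0.5, -0.4, 3.5]
width: 0.8
grasp_force: 1.9
```

>>> {"api": "play_rows", "payload": {"dp": [[0, 0, -1], [0, 0, -0.5], [0, 0, 0], [0, 0, 0]], "yaw": [0, 0, 0, 0]}}

```text
t: 14.97
ee_pos: [431.2, -9.7, 68.6]
orientation: [2.216, 2.227, 0.0]
ft_force: [2.2, 0.7, 4.4]
width: 0.7
grasp_force: 2.3
```

>>> {"api": "play_rows", "payload": {"dp": [[0, 0, -0.5], [0, 0, -0.5], [0, 0, 0], [0, 0, 0]], "yaw": [0, 0, 0, 0]}}

```text
t: 15.3
ee_pos: [431.3, -9.7, 68.2]
orientation: [2.216, 2.227, 0.001]
ft_force: [-1.4, 0.3, 13.7]
width: 0.2
grasp_force: 7.0
```

>>> {"api": "play_rows", "payload": {"dp": [[0, 0, -0.5], [0, 0, -0.3], [0, 0, 0], [0, 0, 0]], "yaw": [0, 0, 0, 0]}}

```text
t: 15.63
ee_pos: [431.3, -9.7, 67.9]
orientation: [2.216, 2.226, 0.001]
ft_force: [-3.2, 1.0, 25.0]
width: 0.3
grasp_force: 12.3
```

Key bottomed out. Release and retreat.

>>> {"api": "play_rows", "payload": {"dp": [[0, 0, 3], [0, 0, 8], [0, 0, 20], [0, 0, 30], [0, 0, 30], [0, 0, 30], [0, 0, 0], [0, 0, 0]], "yaw": [0, 0, 0, 0, 0, 0, 0, 0]}}

```text
t: 16.3
ee_pos: [431.5, -9.7, 189.0]
orientation: [2.215, 2.225, 0.003]
ft_force: [-0.5, 0.6, -0.4]
width: 0.2
grasp_force: 0.0
```

```bash
python3 - <<'E'
from h import *
im=viewer.get_image("side"); save(im,"s6",(230,90,410,350),3*.75)
print(ctrl.get_obs()["ee_pos"],ctrl.get_obs()["ft_force"])
E
```

```text
[430.51144611  -9.65526239 187.75081866] [ 0.23151172  0.5993736  -0.26777716]
```

View pics/s6.png

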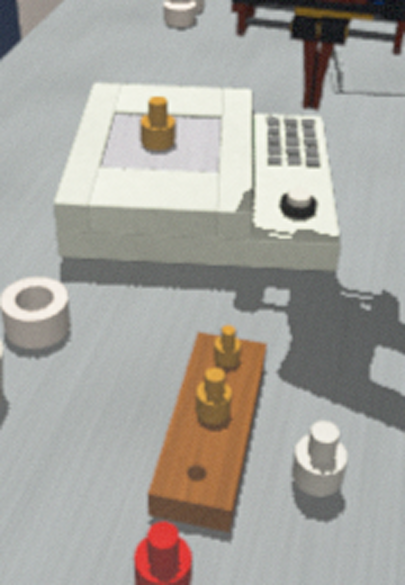

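The weight is seated at (158,128), the key is up at (299,200), and the other weights are undisturbed in the rack.

```bash
python3 -c "
from h import *
print(ticket.close_job())"
```

```text
the job is handed in; nothing more can be done
None
```

The 500 g weight is seated in the load plate's hole and released, the round key was pressed fully down and has sprung back up, and the job is handed in; the hand-in call did not return a verdict.

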